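# Spring a push-to-open cabinet door and swing it wide open

### The job

Open the blue cabinet door that is below the green magnet. It has no handle: press its white spot until the catch lets go, take the finger away so that the spring stands the door ajar by itself, then push it wide open, almost square to the cabinet, with a finger from its inner side. Do not pinch the door, leave the other door shut, and do not disturb the loose things on and near the cabinet.

Things in the scene. Friction and masses are not known exactly. Their poses are not given: they have to be found in the camera images.
- cabinet: grey cabinet fixed on the bench, 310 mm wide (y), 150 deep (x), 160 high, with two blue doors without handles. Origin under its centre, on the bench; x points to its back, y to its left as one faces the doors, z up. Carcass front at x = -75 mm, outer faces of the shut doors at x = -95 mm, roof's top at z = 160 mm.
- green_top (a point): centre of the top of the green magnet, a disc 34 mm across and 8 mm high that is fixed on the cabinet's roof above the middle of one door (75 mm left or right of the cabinet's centre line); the door in front of and below it is the one to open.
- red_top (a point): centre of the top of the red magnet, a disc 34 mm across and 8 mm high that is fixed on the cabinet's roof above the middle of one door (75 mm left or right of the cabinet's centre line); the door below it stays shut.
- left_door (a joint): left door, rad: 0 shut, negative while pushed in (stop -0.036), grows as it swings out to the robot (stop 1.6); hinge upright at the cabinet's outer left side. Pressed in about 4 mm at the white spot (3 to 5 N; stop at 5 mm) its catch lets go; as the finger leaves, a spring swings it to about 0.5 rad in 1.5 s. There it stays; from there 1 to 1.5 N at the free edge move it and it stays where left.
- left_spot (a point): centre of the white press spot, 26 mm across, on the left door's outer face, 25 mm from the free edge (the edge at the cabinet's centre line) and 32 mm below the roof's top (24 mm below the door's top edge); it moves with the door. Pressing here means pushing along the cabinet's x.
- left_hinge (a point): point on the left door's hinge axis at the height of the door's top edge (152 mm above the bench), at cabinet x = -81 mm, y = +152 mm. The door's inner face lies in a plane through this axis; the free edge is 150 mm from it.
- left_panel: blue outer panel of the left door, 9 mm thick, 150 mm wide, 128 mm high (24 to 152 mm above the bench); origin at its centre, 75 mm from the hinge axis; x is its inward normal, y along its width, z up.
- left_liner: white inner lining of the left door, 5 mm thick, 130 mm wide, 108 mm high (34 to 142 mm above the bench), 10 mm in from the panel's edges; origin at its centre. Low on the door's back a small white tongue stands out 32 mm, 128 mm from the hinge axis, 31 to 41 mm above the bench: keep fingers above 60 mm there.
- right_door (a joint): right door, rad: 0 shut, negative while pushed in (stop -0.036), grows as it swings out to the robot (stop 1.6); hinge upright at the cabinet's outer right side. Pressed in about 4 mm at the white spot (3 to 5 N; stop at 5 mm) its catch lets go; as the finger leaves, a spring swings it to about 0.5 rad in 1.5 s. There it stays; from there 1 to 1.5 N at the free edge move it and it stays where left.
- right_spot (a point): centre of the white press spot, 26 mm across, on the right door's outer face, 25 mm from the free edge (the edge at the cabinet's centre line) and 32 mm below the roof's top (24 mm below the door's top edge); it moves with the door. Pressing here means pushing along the cabinet's x.
- right_hinge (a point): point on the right door's hinge axis at the height of the door's top edge (152 mm above the bench), at cabinet x = -81 mm, y = -152 mm. The door's inner face lies in a plane through this axis; the free edge is 150 mm from it.
- right_panel: blue outer panel of the right door, 9 mm thick, 150 mm wide, 128 mm high (24 to 152 mm above the bench); origin at its centre, 75 mm from the hinge axis; x is its inward normal, y along its width, z up.
- right_liner: white inner lining of the right door, 5 mm thick, 130 mm wide, 108 mm high (34 to 142 mm above the bench), 10 mm in from the panel's edges; origin at its centre. Low on the door's back a small white tongue stands out 32 mm, 128 mm from the hinge axis, 31 to 41 mm above the bench: keep fingers above 60 mm there.
- glue_bottle: red squeeze bottle with white nozzle, 40 mm across, 128 mm high, standing loose on the bench to the left in front; origin under its centre. A bystander.
- bearing: steel ball bearing, 52 mm across, 16 mm high, lying loose on the bench 0.22 to 0.24 m in front of the cabinet's centre; origin under its centre. A bystander.
- coupling: grey steel hydraulic coupling, 34 mm across, 47 mm high, standing loose on the cabinet's roof between the two magnets; origin under its centre. A bystander.

How it is judged (in metres and radians):
On the way:
1. the door below the green magnet has sprung ajar by itself (0.25 to 0.8 rad) with no finger on it, the other door shut (((y of green_top in the frame of cabinet above 0 m and value of joint left_door between 0.25 and 0.8 rad and value of joint right_door below 0.03 rad and contact force between the fingers and left_panel below 0.2 N and contact force between the fingers and left_liner below 0.2 N) or (y of green_top in the frame of cabinet below 0 m and value of joint right_door between 0.25 and 0.8 rad and value of joint left_door below 0.03 rad and contact force between the fingers and right_panel below 0.2 N and contact force between the fingers and right_liner below 0.2 N))), for 0.2 s.
At the end, for the whole second after the job is handed in: the door below the green magnet stands still, open by more than 1.05 rad (60 degrees); the other door is shut (under 0.03 rad); bottle, bearing and coupling are within 20 mm of where they stood (((y of green_top in the frame of cabinet above 0 m and value of joint left_door above 1.05 rad and velocity of joint left_door between -0.05 and 0.05 rad/s and value of joint right_door below 0.03 rad) or (y of green_top in the frame of cabinet below 0 m and value of joint right_door above 1.05 rad and velocity of joint right_door between -0.05 and 0.05 rad/s and value of joint left_door below 0.03 rad)) and distance of each of glue_bottle, bearing, coupling from where it was at the start of the episode below 0.02 m); the robot touches nothing.
It fails at once if the door below the red magnet has come open (over 0.1 rad) ((y of green_top in the frame of cabinet above 0 m and value of joint right_door above 0.1 rad) or (y of green_top in the frame of cabinet below 0 m and value of joint left_door above 0.1 rad)).
It fails at once if a door is pinched: fingers press its outer panel and its inner lining at once, each with over 3 N ((contact force between the fingers and left_panel above 3 N and contact force between the fingers and left_liner above 3 N) or (contact force between the fingers and right_panel above 3 N and contact force between the fingers and right_liner above 3 N)).
It fails at once if bottle, bearing or coupling moved more than 30 mm (distance of any of glue_bottle, bearing, coupling from where it was at the start of the episode above 0.03 m).
It also fails if it takes over 45 s, if anything falls off the work surface, if the arm or the gripper's body presses on something with over 40 N, if the wrist force passes 120 N, or if a joint passes its speed limit or range.

### The arm

A 7-joint arm with a two-finger parallel gripper is mounted at the origin on a cart in front of the work surface, level with it; the furniture and walls round the work are solid. World frame = base frame: x ahead of the robot, y to its left, z up, the work surface at z = 0. Lengths are in m, angles in degrees, forces in N, time in s.
With the tool pointing down it reaches from about 0.4 to 0.85 m from the base axis. Payload 4.4 kg.
Tool frame: the origin (TCP) lies midway between the tips of the shut fingers; the grasp point (between the pads) lies 19 mm behind it; z points along the fingers, y is the direction in which the jaws open and shut (so a half turn about z gives the same grasp; the last joint's range is limited). The gripper opens to 94 mm and grips with 3 to 60 N. Pads are 16 mm wide; open, the fingers measure 119 mm over their backs; the gripper's body (75 mm by 177 mm) begins 78 mm behind the grasp point.
Start: joints at [73.293, 36.005, 2.206, 86.941, -1.547, 57.084, -1.146], TCP at [0.146, -0.634, 0.205] pointing down, gripper open.
Joint ranges: [-175.42, 175.42], [-21.48, 121.26], [-71.46, 75.88], [10.55, 141.38], [-63.04, 243.04], [13.31, 113.54], [-168.57, 168.57]. Speed limits (degrees/s): [147.25, 147.25, 180, 180, 180, 180, 180].

### API

Orientations are given as a 3x3 rotation matrix whose columns are the frame's x, y, z axes.
In Python, from cell import r, eyes, job gives the robot as it stands.
- The arm moves only by the tool arm_command, never from a script. Its arguments are lists of equal length, an entry for each row: "xyz": the shift along the world's x, y, z in m, a list of three; "spin": the turn about the world's z in degrees; "fingers": the closure in counts, from 0 (fully open) to 255 (shut). A call has 1 to 12 rows; each row is the pose to reach, as a shift and turn from the pose measured when the call began; what a row does not reach only later rows make up. A row lasts 1/8 s, in which the tool goes at most 62.5 mm and 10.7 degrees, less where a joint would pass 70% of its speed; a pose out of reach is approached as far as the arm can. A call with a gripper value outside its range is refused whole. The fingers move at their own pace and stop on an object; "force" is the grip in N (left out, the last holds). Time passes only in rows, so rows that repeat a pose let the fingers close. It gives the time, the measured TCP pose, the force and the opening at its end, in the units of the state.
- r.sense(): the state, without advancing time (a new reading comes with each control period).
- eyes.capture(name): name is "side" or "top"; returns a dict with "color" (384x512x3 uint8, blue, green, red), "fovy" (degrees; the focal length in pixels is half the picture's height over the tangent of half this angle, whatever the lens; pixels are square), "cx", "cy" (the principal point, pixels), "pose" (4x4, takes a point from camera to world coordinates). Camera axes: x right, y down, z forward; pixel columns grow to the right and rows downward; lengths in m; the calibration is good to about 2 mm. A picture is of the moment at which its call begins. There is no depth.
- job.hand_in(): hands the job in, once; it reports no verdict.
The state is a dict: "time": time; "joint_pos": joint angles; "joint_velocities": joint speeds; "tau": joint torques, N m; "ee_pos": TCP position; "ee_rot": TCP orientation; "contact_force": force on the tool from outside, world axes, zero at the start; "moment": the same for the moment, N m; "gripper_width": finger opening in m.
Only numpy, scipy, OpenCV 4.12 (cv2) and the standard library are available. Lean on these libraries where they do the work, as an engineer would, in place of code of your own. Each camera call takes 0.05 s, during which the arm holds its last target.

## Working session

There is one attempt and no reset: what is moved stays moved. The work goes in short steps, Python scripts to look and compute and a tool call to move; the robot and the scene stay as the last step left them, time stands still between calls to the robot, and variables do not carry over. Pictures are saved under pics/ and viewed, and the job is handed in when it is done.

Besides the shell and the picture viewer there is one more tool, called after "Emit:" in YAML: its name, and indented under it one key for each argument. arm_command: Moves the arm, as the interface text tells. Its arguments: {"type":"object","properties":{"xyz":{"type":"array"},"spin":{"type":"array"},"fingers":{"type":"array"},"force":{"type":"number"}},"required":["xyz","spin","fingers"]}

```bash
mkdir -p pics; ls; python3 - <<'E'
from cell import r,eyes,job
import cv2,numpy as np
s=r.sense()
for k in s: print(k,np.round(s[k],3).tolist())
for n in("side","top"):
    c=eyes.capture(n); cv2.imwrite(f"pics/{n}0.png",c["color"]); print(n,c["fovy"],c["cx"],c["cy"],np.round(c["pose"],4).tolist())
E
```

```text
pics
time 0.0
joint_pos [73.292, 36.057, 2.199, 86.996, -1.547, 57.083, -1.145]
joint_velocities [-0.01, -0.094, 0.07, 0.018, 0.147, -0.097, 0.037]
tau [-0.001, -54.972, 1.143, -18.664, -0.052, 0.024, 0.0]
ee_pos [0.145, -0.633, 0.205]
ee_rot [[0.975, 0.224, -0.0], [0.224, -0.975, 0.002], [0.0, -0.002, -1.0]]
contact_force [0.982, 0.048, 0.287]
moment [0.023, -0.001, 0.014]
gripper_width 0.094
side 52.90747930606447 256.10449225811965 189.68934478821834 [[0.9723, -0.1533, 0.1762, 0.3721], [-0.233, -0.5859, 0.7762, -1.0955], [-0.0158, -0.7958, -0.6054, 0.7743], [0.0, 0.0, 0.0, 1.0]]
top 48.172880442412804 250.98095581484088 191.29428250283772 [[0.028, -0.9875, 0.155, 0.3884], [-0.9995, -0.0297, -0.0088, -0.2624], [0.0133, -0.1547, -0.9879, 1.0425], [0.0, 0.0, 0.0, 1.0]]
```

View pics/side0.png

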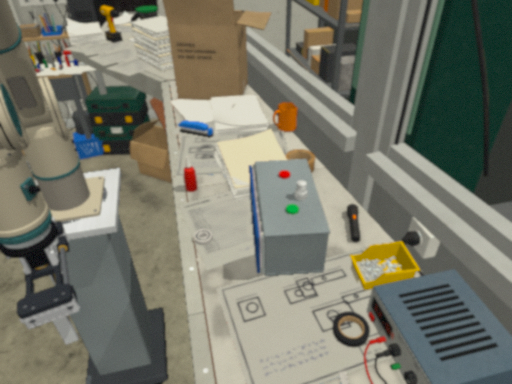

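View pics/top0.png

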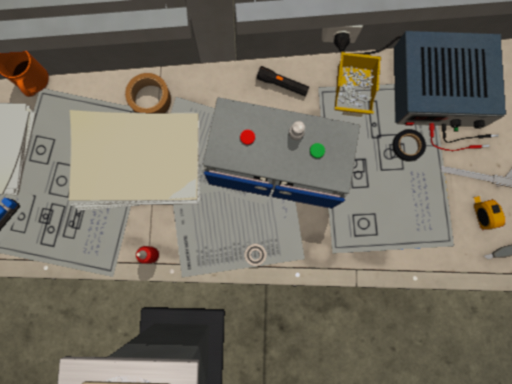

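```bash
python3 - <<'E'
import cv2
a=cv2.imread("pics/top0.png")[90:280,130:380]; cv2.imwrite("pics/t0c.png",cv2.resize(a,None,fx=3.2,fy=3.2,interpolation=cv2.INTER_CUBIC)[:600])
a=cv2.imread("pics/side0.png")[150:285,180:340]; cv2.imwrite("pics/s0c.png",cv2.resize(a,None,fx=4.4,fy=4.4,interpolation=cv2.INTER_CUBIC))
E
```

```text
(no output)
```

View pics/t0c.png

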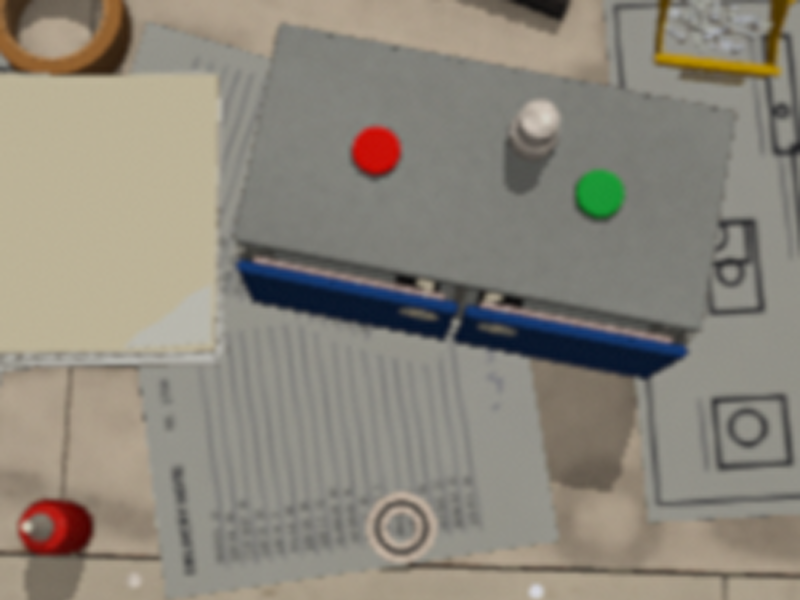

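View pics/s0c.png

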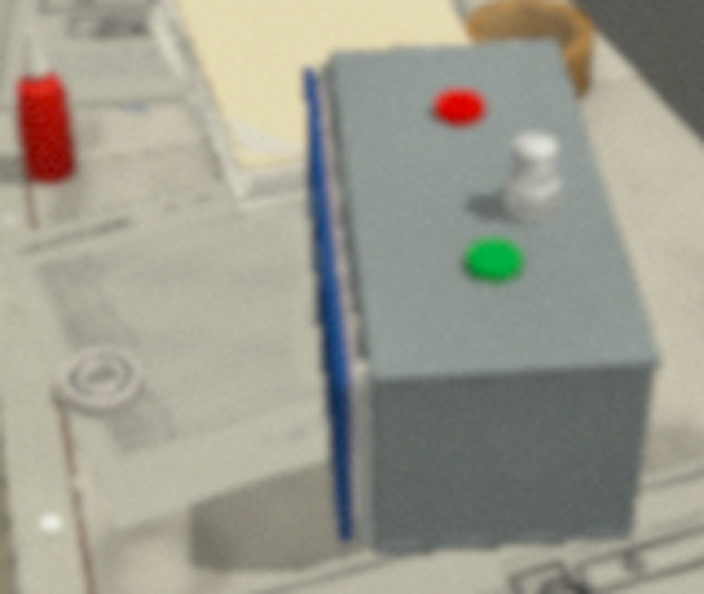

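```bash
cat > h.py <<'E'
import numpy as np
from scipy.optimize import least_squares
CAM={"side":(52.90747930606447,256.10449,189.68934,np.array([[0.9723,-0.1533,0.1762,0.3721],[-0.233,-0.5859,0.7762,-1.0955],[-0.0158,-0.7958,-0.6054,0.7743],[0,0,0,1]])),
"top":(48.172880442412804,250.98096,191.29428,np.array([[0.028,-0.9875,0.155,0.3884],[-0.9995,-0.0297,-0.0088,-0.2624],[0.0133,-0.1547,-0.9879,1.0425],[0,0,0,1]]))}
def proj(n,P):
    f,cx,cy,T=CAM[n]; f=192/np.tan(np.radians(f/2)); q=(np.asarray(P)-T[:3,3])@T[:3,:3]
    return np.stack([cx+f*q[...,0]/q[...,2],cy+f*q[...,1]/q[...,2]],-1)
def tri(obs): # {view:(u,v)}
    return least_squares(lambda p:np.concatenate([proj(n,p)-np.array(o) for n,o in obs.items()]),[.5,-.3,.1])
def T(u,v): return (130+(u+.5)/3.2-.5,90+(v+.5)/3.2-.5)
def S(u,v): return (180+(u+.5)/4.4-.5,150+(v+.5)/4.4-.5)
E
python3 - <<'E'
from h import *
pts=[([.075,.155,.16],T(282,25),S(557,40)),([.075,-.155,.16],T(736,112),S(657,362)),([-.075,-.155,.16],T(694,328),S(375,377)),([-.075,.155,.16],T(237,243),S(330,52)),
([None,.075,.168],T(376,150),S(460,106)),([None,-.075,.168],T(600,193),S(494,258)),([-.095,.027,.128],T(419,313),None),([-.095,-.027,.128],T(497,328),None)]
for p,t,s in pts[:6]:
    q=tri({"top":t,"side":s}); print(p,q.x.round(4),q.cost.round(2))
def W(c,P):
    a=c[3]; x,y,z=P; return np.array([c[0]+np.cos(a)*x-np.sin(a)*y,c[1]+np.sin(a)*x+np.cos(a)*y,c[2]+z])
def f(c):
    e=[]
    for p,t,s in pts:
        P=W(c[:4],[c[4] if p[0] is None else p[0],*p[1:]])
        e.append(proj("top",P)-t)
        if s: e.append(proj("side",P)-s)
    return np.array(e)
o=least_squares(lambda c:f(c).ravel(),[.6,-.3,0,0.1,0],loss="soft_l1"); print(o.x.round(4),np.degrees(o.x[3])); print(f(o.x).round(1).tolist())
c=o.x
for n,P in dict(lspot=[-.095,.027,.128],rspot=[-.095,-.027,.128],rhinge=[-.081,-.152,.152],lh=[-.081,.152,.152]).items(): print(n,W(c,P).round(4))
for nm,t,s in(("bear",T(400,527),S(101,376)),("botl",T(65,528),S(48,175))):
    print(nm,tri({"top":t,"side":s}).x.round(3))
print(tri({"top":T(540,118),"side":S(537,143)}).x)
E
```

```text
[0.075, 0.155, 0.16] [ 0.7306 -0.1928  0.1556] 0.0
[0.075, -0.155, 0.16] [ 0.6789 -0.4999  0.1547] 0.21
[-0.075, -0.155, 0.16] [ 0.5323 -0.4714  0.1519] 0.0
[-0.075, 0.155, 0.16] [ 0.5793 -0.1693  0.1564] 0.0
[None, 0.075, 0.168] [ 0.6432 -0.2588  0.1619] 0.06
[None, -0.075, 0.168] [ 0.6182 -0.4072  0.1631] 0.08
[ 0.6307 -0.3333 -0.0054 -0.1639 -0.    ] -9.392094781891208
[[-0.1, 0.5], [-0.2, 0.3], [-0.8, 0.2], [0.4, -0.6], [1.5, 0.3], [-0.1, -0.0], [-0.4, -1.1], [0.7, 0.2], [0.2, 0.3], [0.2, -0.2], [-0.0, 0.2], [0.4, 0.1], [-0.1, 0.2], [0.0, 0.2]]
lspot [ 0.5414 -0.2911  0.1226]
rspot [ 0.5326 -0.3444  0.1226]
rhinge [ 0.526  -0.47    0.1466]
lh [ 0.5756 -0.1701  0.1466]
bear [ 0.398 -0.285  0.01 ]
botl [ 0.39  -0.032 -0.01 ]
[ 0.65574609 -0.36228678  0.20367539]
```

```bash
cat >> h.py <<'E'
C=[.6307,-.3333,0,-.1639]
def L2W(x,y):
    c,s=np.cos(C[3]),np.sin(C[3]); return np.array([C[0]+c*x-s*y,C[1]+s*x+c*y])
def W2L(X,Y):
    c,s=np.cos(C[3]),np.sin(C[3]); x,y=X-C[0],Y-C[1]; return np.array([c*x+s*y,-s*x+c*y])
E
python3 - <<'E'
from h import *
p=L2W(-.15,-.028);print(p,p-[.145,-.633])
print(W2L(.398,-.285),W2L(.656,-.362),W2L(.39,-.032))
E
```

```text
[ 0.47814155 -0.33644968] [0.33314155 0.29655032]
[-0.23746243  0.0096837 ] [ 0.02964384 -0.02418725] [-0.28663651  0.25798777]
```

Emit:
arm_command:
  xyz:
    - [0.033,0.03,0]
    - [0.066,0.06,0]
    - [0.1,0.09,0]
    - [0.133,0.12,0]
    - [0.167,0.15,0]
    - [0.2,0.18,0]
    - [0.233,0.208,0]
    - [0.267,0.238,0]
    - [0.3,0.268,0]
    - [0.333,0.297,0]
    - [0.333,0.297,0]
    - [0.333,0.297,0]
  spin: [-2,-5,-7,-10,-13,-16,-19,-21,-22.3,-22.3,-22.3,-22.3]
  fingers: [255,255,255,255,255,255,255,255,255,255,255,255]
  force: 20

```text
time: 1.6
ee_pos: [0.4775, -0.3364, 0.2044]
ee_rot: [[0.987, -0.163, -0.001], [-0.163, -0.987, 0.001], [-0.001, -0.001, -1.0]]
contact_force: [0.3, 0.4, 0.4]
gripper_width: 0.0004
```

Emit:
arm_command:
  xyz:
    - [0,0,-0.03]
    - [0,0,-0.06]
    - [0,0,-0.086]
    - [0,0,-0.086]
  spin: [0,0,0,0]
  fingers: [255,255,255,255]

```text
time: 2.1
ee_pos: [0.4747, -0.3371, 0.1167]
ee_rot: [[0.986, -0.166, -0.005], [-0.166, -0.986, 0.003], [-0.006, -0.002, -1.0]]
contact_force: [-1.0, 0.6, 0.5]
gripper_width: 0.0003
```

```bash
python3 - <<'E'
from cell import r,eyes,job
from h import *
import cv2
s=r.sense(); print(s["time"],s["ee_pos"],s["contact_force"],W2L(*s["ee_pos"][:2]))
a=eyes.capture("side")["color"][130:290,170:370];b=eyes.capture("top")["color"][90:290,180:380]
f=lambda i,h:cv2.resize(i,None,fx=h/i.shape[0],fy=h/i.shape[0],interpolation=cv2.INTER_CUBIC)
cv2.imwrite("pics/p1.png",np.hstack([f(a,320),f(b,400)[:320]])) if 0 else None
cv2.imwrite("pics/p1.png",np.hstack([f(a,380)[:, :400],f(b,380)]))
E
```

```text
2.1 [ 0.47469639 -0.33705162  0.11670401] [-0.98382032  0.56835215  0.48142164] [-0.15330078 -0.02915601]
```

View pics/p1.png

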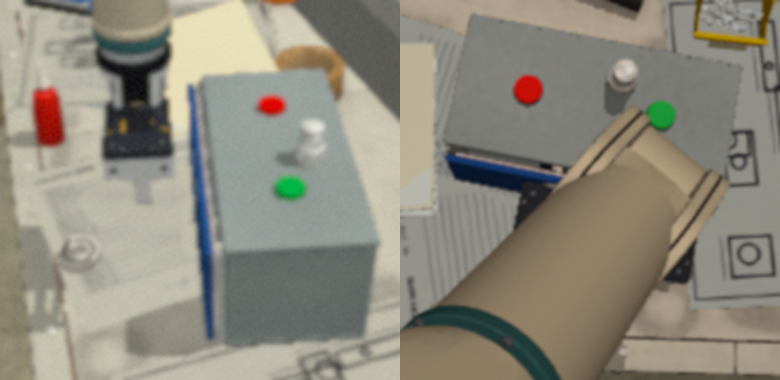

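```bash
python3 - <<'E'
from h import *
p=np.array([.4747,-.3371,.1167])
for dz in(0,.019,.03,.05,.097,.15):
    print(dz,((proj("side",p+[0,0,dz])-[170,130])*2.375).round(0), proj("side",p+[0,0,dz]).round())
E
python3 -c "
from cell import eyes
import cv2
a=eyes.capture('side')['color'][130:240,190:280]
cv2.imwrite('pics/p2.png',cv2.resize(a,None,fx=5.4,fy=5.4,interpolation=cv2.INTER_CUBIC))"
```

```text
0 [144. 199.] [231. 214.]
0.019 [143. 186.] [230. 208.]
0.03 [142. 178.] [230. 205.]
0.05 [141. 164.] [229. 199.]
0.097 [139. 128.] [228. 184.]
0.15 [135.  85.] [227. 166.]
```

View pics/p2.png

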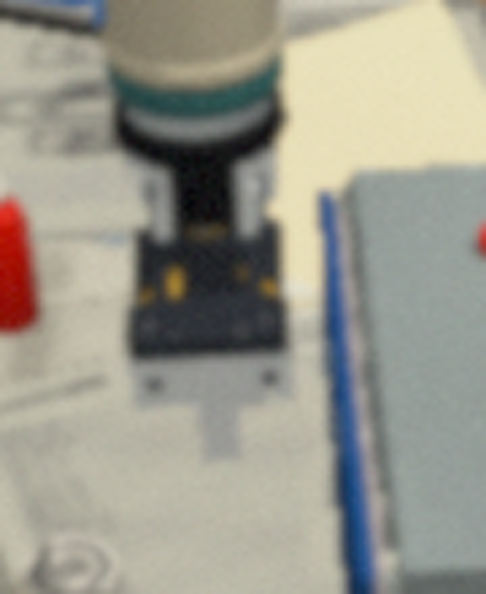

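```bash
python3 - <<'E'
from h import *
p=np.array([.4747,-.3371,.1167]); x=np.array([.986,-.166,0]);y=np.array([.166,.986,0])
for dz in(.05,.06,.078,.097):
  for oy in (-.0125,-.04,-.06,-.088):
    print(dz,oy,[((proj("side",p+[0,0,dz]+y*oy+x*k)-[190,130])*5.4).round(0).tolist() for k in(-.037,.037)])
E
```

```text
0.05 -0.0125 [[133.0, 394.0], [293.0, 385.0]]
0.05 -0.04 [[132.0, 432.0], [296.0, 423.0]]
0.05 -0.06 [[131.0, 461.0], [298.0, 452.0]]
0.05 -0.088 [[130.0, 504.0], [301.0, 494.0]]
0.06 -0.0125 [[131.0, 377.0], [292.0, 368.0]]
0.06 -0.04 [[130.0, 415.0], [295.0, 406.0]]
0.06 -0.06 [[130.0, 444.0], [297.0, 435.0]]
0.06 -0.088 [[128.0, 486.0], [300.0, 476.0]]
0.078 -0.0125 [[128.0, 346.0], [291.0, 337.0]]
0.078 -0.04 [[127.0, 384.0], [294.0, 375.0]]
0.078 -0.06 [[126.0, 413.0], [296.0, 403.0]]
0.078 -0.088 [[125.0, 455.0], [299.0, 445.0]]
0.097 -0.0125 [[125.0, 312.0], [290.0, 304.0]]
0.097 -0.04 [[123.0, 350.0], [292.0, 341.0]]
0.097 -0.06 [[123.0, 379.0], [294.0, 369.0]]
0.097 -0.088 [[121.0, 420.0], [297.0, 410.0]]
```

Emit:
arm_command:
  xyz:
    - [0.015,-0.0025,0]
    - [0.03,-0.005,0]
    - [0.043,-0.007,0]
    - [0.043,-0.007,0]
  spin: [0,0,0,0]
  fingers: [255,255,255,255]

```text
time: 2.75
ee_pos: [0.5215, -0.345, 0.1201]
ee_rot: [[0.986, -0.164, 0.001], [-0.164, -0.986, -0.001], [0.002, 0.001, -1.0]]
contact_force: [-0.4, 0.5, -0.3]
gripper_width: 0.0003
```

```bash
python3 - <<'E'
from cell import r,eyes,job
from h import *
import cv2
s=r.sense(); print(s["time"],s["ee_pos"],s["contact_force"],W2L(*s["ee_pos"][:2]))
a=eyes.capture("side")["color"][150:270,190:340]
cv2.imwrite("pics/p3.png",cv2.resize(a,None,fx=5,fy=5,interpolation=cv2.INTER_CUBIC))
E
```

```text
2.75 [ 0.52154792 -0.34498048  0.1200788 ] [-0.38364579  0.45651123 -0.27131042] [-0.1057834  -0.02933398]
```

View pics/p3.png

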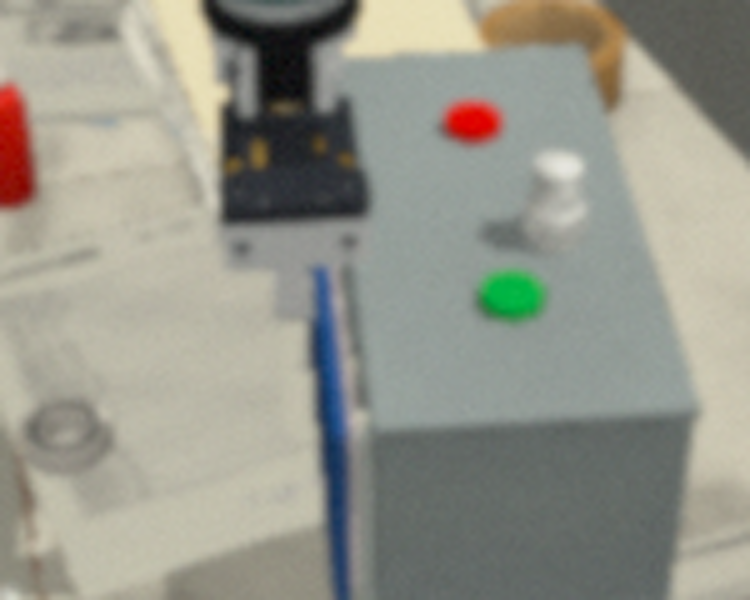

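Emit:
arm_command:
  xyz:
    - [0.002,-0.0003,0]
    - [0.003,-0.0005,0]
    - [0.004,-0.0007,0]
    - [0.005,-0.0008,0]
  spin: [0,0,0,0]
  fingers: [255,255,255,255]

```text
time: 3.3
ee_pos: [0.5246, -0.3455, 0.1197]
ee_rot: [[0.986, -0.165, -0.001], [-0.165, -0.986, 0.0], [-0.002, -0.0, -1.0]]
contact_force: [-3.0, 0.4, 3.3]
gripper_width: 0.0004
```

Emit:
arm_command:
  xyz:
    - [0.002,-0.0003,0]
    - [0.003,-0.0005,0]
    - [0.004,-0.0007,0]
    - [0.005,-0.0008,0]
  spin: [0,0,0,0]
  fingers: [255,255,255,255]

```text
time: 3.8
ee_pos: [0.5276, -0.3457, 0.1196]
ee_rot: [[0.986, -0.165, -0.005], [-0.165, -0.986, 0.002], [-0.006, -0.001, -1.0]]
contact_force: [-7.5, 2.6, 6.9]
gripper_width: 0.0007
```

Emit:
arm_command:
  xyz:
    - [0.002,-0.0003,0]
    - [0.004,-0.0007,0]
    - [0.004,-0.0007,0]
  spin: [0,0,0]
  fingers: [255,255,255]

```text
time: 4.18
ee_pos: [0.5275, -0.3456, 0.1196]
ee_rot: [[0.986, -0.166, -0.013], [-0.166, -0.986, 0.005], [-0.013, -0.003, -1.0]]
contact_force: [-10.8, 3.9, 9.6]
gripper_width: 0.0004
```

Emit:
arm_command:
  xyz:
    - [-0.03,0.005,0]
    - [-0.07,0.012,0]
    - [-0.11,0.018,0]
    - [-0.128,0.021,0.02]
    - [-0.128,0.021,0.06]
    - [-0.128,0.021,0.1]
    - [-0.128,0.021,0.1]
    - [-0.128,0.021,0.1]
    - [-0.128,0.021,0.1]
    - [-0.128,0.021,0.1]
    - [-0.128,0.021,0.1]
    - [-0.128,0.021,0.1]
  spin: [0,0,0,0,0,0,0,0,0,0,0,0]
  fingers: [255,255,255,255,255,255,255,255,255,255,255,255]

```text
time: 5.68
ee_pos: [0.3995, -0.3246, 0.2193]
ee_rot: [[0.986, -0.166, -0.013], [-0.166, -0.986, 0.005], [-0.014, -0.003, -1.0]]
contact_force: [0.2, 0.8, -1.1]
gripper_width: 0.0007
```

```bash
python3 - <<'E'
from cell import r,eyes,job
from h import *
import cv2
s=r.sense(); print(s["time"],s["ee_pos"],s["contact_force"],W2L(*s["ee_pos"][:2]))
a=eyes.capture("side")["color"][130:290,170:370];b=eyes.capture("top")["color"][90:290,180:380]
cv2.imwrite("pics/p4s.png",a);cv2.imwrite("pics/p4t.png",b)
f=lambda i,h:cv2.resize(i,None,fx=h/i.shape[0],fy=h/i.shape[0],interpolation=cv2.INTER_CUBIC)
cv2.imwrite("pics/p4.png",np.hstack([f(a,380)[:, :400],f(b,380)]))
E
```

```text
5.675 [ 0.39947461 -0.32457006  0.21933757] [ 0.24998688  0.79124286 -1.07315676] [-0.22955105 -0.02911545]
```

View pics/p4.png

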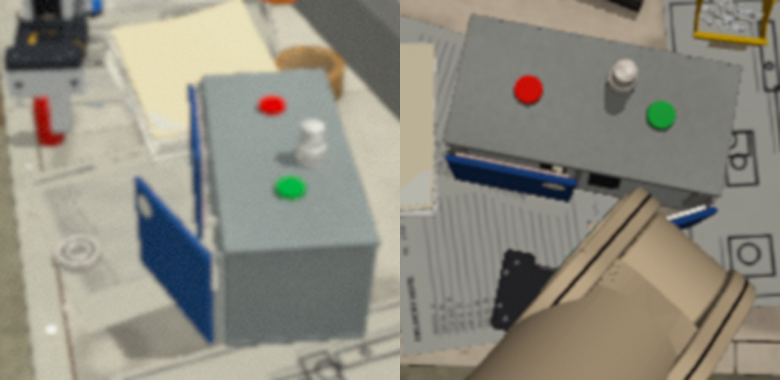

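```bash
cat > ang.py <<'E'
from h import *
def ray(n,uv,z):
    return least_squares(lambda p:proj(n,np.array([p[0],p[1],z]))-np.array(uv),[.5,-.4]).x
def ang(uv,n="side",z=.1475):
    l=W2L(*ray(n,uv,z)); d=l-[-.081,-.152]; return l,np.hypot(*d),np.arctan2(-d[0],d[1])
E
python3 - <<'E'
from cell import r,eyes
from ang import *
import cv2
print(ang((170+137/2.375,130+180/2.375)),ang((170+212/2.375,130+253/2.375)))
a=eyes.capture("side")["color"][190:290,210:290]
cv2.imwrite("pics/p5.png",cv2.resize(a,None,fx=6,fy=6,interpolation=cv2.INTER_CUBIC))
E
```

```text
(array([-0.15891762, -0.03249162]), np.float64(0.14266537436630952), np.float64(0.5777691167924329)) (array([-0.08741417, -0.1507418 ]), np.float64(0.006536411828463381), np.float64(1.3770968014014626))
```

View pics/p5.png

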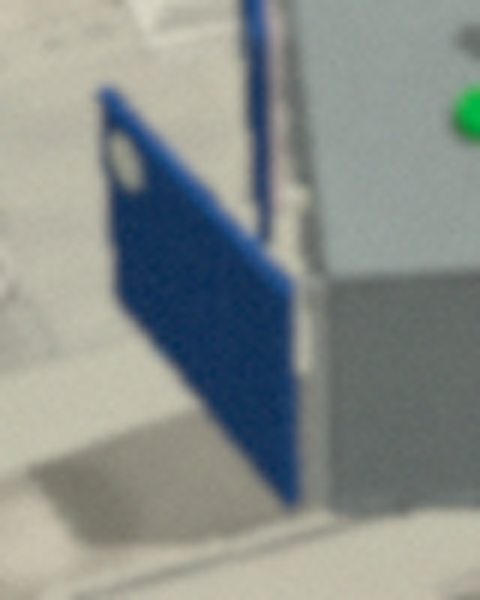

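Emit:
arm_command:
  xyz:
    - [0.04,-0.0065,0]
    - [0.08,-0.013,0]
    - [0.115,-0.02,0]
    - [0.115,-0.02,0]
    - [0.115,-0.02,0]
  spin: [0,0,0,0,0]
  fingers: [255,255,255,255,255]

```text
time: 6.45
ee_pos: [0.5134, -0.3446, 0.2192]
ee_rot: [[0.986, -0.167, -0.014], [-0.167, -0.986, 0.005], [-0.015, -0.003, -1.0]]
contact_force: [0.1, 0.2, 0.6]
gripper_width: 0.0005
```

```bash
python3 - <<'E'
from cell import r,eyes,job
from h import *
import cv2
s=r.sense(); print(s["time"],s["ee_pos"],s["contact_force"],W2L(*s["ee_pos"][:2]))
a=eyes.capture("side")["color"][150:270,190:340]
cv2.imwrite("pics/p6.png",cv2.resize(a,None,fx=5,fy=5,interpolation=cv2.INTER_CUBIC))
E
```

```text
6.45 [ 0.51340221 -0.34457473  0.21919279] [0.1160213  0.24424473 0.55396975] [-0.11388615 -0.03026278]
```

View pics/p6.png

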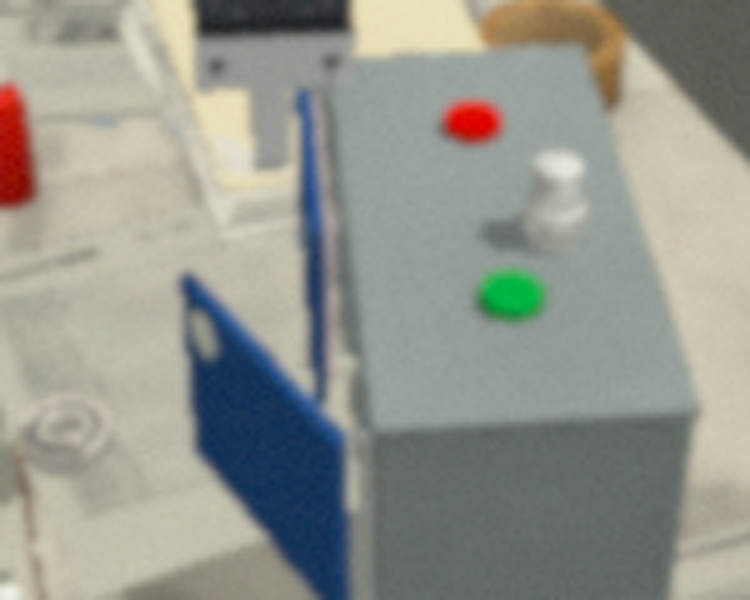

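Emit:
arm_command:
  xyz:
    - [0,0,-0.03]
    - [0,0,-0.06]
    - [0,0,-0.09]
    - [0,0,-0.117]
    - [0,0,-0.117]
  spin: [0,0,0,0,0]
  fingers: [255,255,255,255,255]

```text
time: 7.12
ee_pos: [0.5107, -0.344, 0.1011]
ee_rot: [[0.986, -0.168, -0.018], [-0.168, -0.986, 0.008], [-0.019, -0.004, -1.0]]
contact_force: [0.0, -1.0, -0.0]
gripper_width: 0.0005
```

```bash
python3 - <<'E'
from cell import r,eyes,job
from h import *
import cv2
s=r.sense(); p=s["ee_pos"]; print(s["time"],p,s["contact_force"],W2L(*p[:2]))
a=eyes.capture("side")["color"][150:270,190:340]
cv2.imwrite("pics/p7.png",cv2.resize(a,None,fx=5,fy=5,interpolation=cv2.INTER_CUBIC))
S0=.118
for th in np.arange(.5,1.46,.08):
    d=.005+.008*np.cos(th)+.0125*np.sin(th)
    n=np.array([-np.cos(th),-np.sin(th)]);t=np.array([-np.sin(th),np.cos(th)])
    l=np.array([-.081,-.152])+S0*t-d*n
    print(th.round(2),l.round(3),(L2W(*l)-p[:2]).round(4))
E
```

```text
7.125 [ 0.51070389 -0.34396122  0.10105048] [ 0.04079639 -0.99231219 -0.00673066] [-0.11664841 -0.03009776]
0.5 [-0.122 -0.04 ] [-0.0066 -0.0087]
0.58 [-0.13  -0.043] [-0.0155 -0.0107]
0.66 [-0.138 -0.047] [-0.0242 -0.0133]
0.74 [-0.146 -0.052] [-0.0328 -0.0166]
0.82 [-0.154 -0.057] [-0.0412 -0.0206]
0.9 [-0.161 -0.063] [-0.0493 -0.0254]
0.98 [-0.168 -0.07 ] [-0.0571 -0.0308]
1.06 [-0.174 -0.077] [-0.0645 -0.0369]
1.14 [-0.18  -0.085] [-0.0714 -0.0437]
1.22 [-0.185 -0.093] [-0.0778 -0.051 ]
1.3 [-0.19  -0.102] [-0.0837 -0.059 ]
1.38 [-0.193 -0.111] [-0.0888 -0.0675]
```

View pics/p7.png

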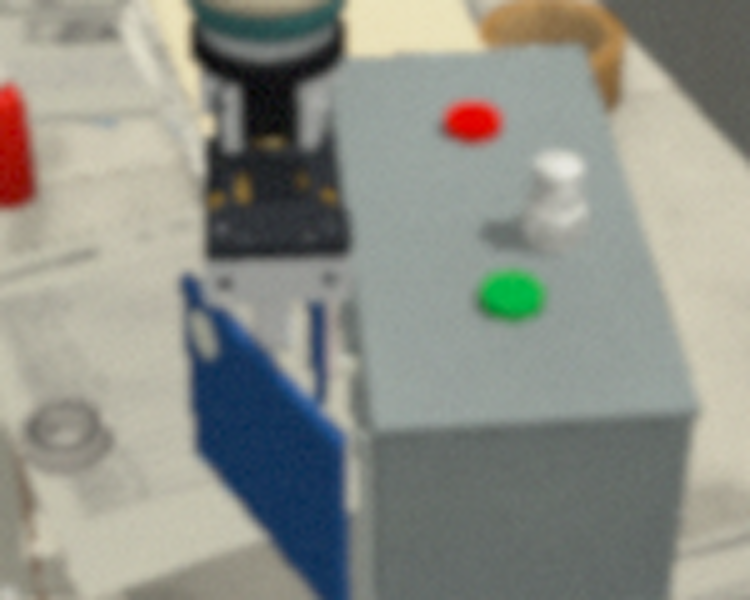

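Emit:
arm_command:
  xyz:
    - [-0.007,-0.009,0]
    - [-0.011,-0.01,0]
    - [-0.016,-0.011,0]
    - [-0.02,-0.012,0]
    - [-0.024,-0.013,0]
    - [-0.029,-0.015,0]
    - [-0.033,-0.017,0]
    - [-0.037,-0.0185,0]
    - [-0.041,-0.021,0]
    - [-0.045,-0.023,0]
    - [-0.049,-0.0255,0]
    - [-0.049,-0.0255,0]
  spin: [0,0,0,0,0,0,0,0,0,0,0,0]
  fingers: [255,255,255,255,255,255,255,255,255,255,255,255]

```text
time: 8.68
ee_pos: [0.4623, -0.3706, 0.1025]
ee_rot: [[0.986, -0.169, -0.016], [-0.169, -0.986, 0.006], [-0.017, -0.003, -1.0]]
contact_force: [-0.6, -0.0, 0.2]
gripper_width: 0.0007
```

```bash
python3 - <<'E'
from cell import r,eyes,job
from h import *
import cv2
s=r.sense(); p=s["ee_pos"]; print(s["time"],p,s["contact_force"],W2L(*p[:2]))
a=eyes.capture("side")["color"][150:270,190:340]
cv2.imwrite("pics/p8.png",cv2.resize(a,None,fx=5,fy=5,interpolation=cv2.INTER_CUBIC))
S0=.118
for th in np.arange(.9,1.5,.05):
    d=.005+.008*np.cos(th)+.0125*np.sin(th)
    n=np.array([-np.cos(th),-np.sin(th)]);t=np.array([-np.sin(th),np.cos(th)])
    l=np.array([-.081,-.152])+S0*t-d*n
    print(th.round(2),l.round(3),(L2W(*l)-p[:2]).round(4))
E
```

```text
8.675 [ 0.46234912 -0.37062216  0.10250144] [-6.34816286e-01 -4.03751974e-04  2.29914938e-01] [-0.16000496 -0.06429132]
0.9 [-0.161 -0.063] [-0.0009  0.0013]
0.95 [-0.165 -0.067] [-0.0059 -0.002 ]
1.0 [-0.17  -0.072] [-0.0106 -0.0056]
1.05 [-0.173 -0.076] [-0.0152 -0.0094]
1.1 [-0.177 -0.081] [-0.0197 -0.0135]
1.15 [-0.181 -0.086] [-0.0239 -0.0179]
1.2 [-0.184 -0.091] [-0.0279 -0.0225]
1.25 [-0.187 -0.096] [-0.0317 -0.0273]
1.3 [-0.19  -0.102] [-0.0353 -0.0323]
1.35 [-0.192 -0.108] [-0.0386 -0.0376]
1.4 [-0.194 -0.114] [-0.0417 -0.043 ]
1.45 [-0.196 -0.12 ] [-0.0445 -0.0486]
```

View pics/p8.png

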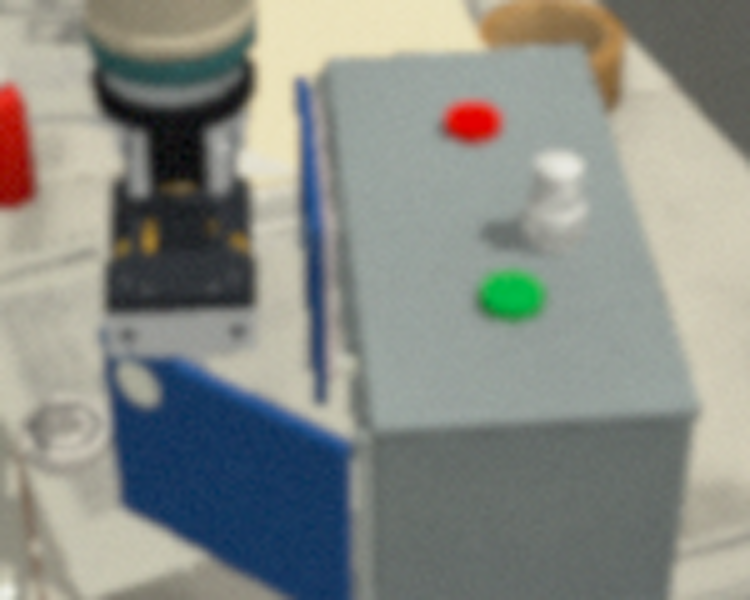

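Emit:
arm_command:
  xyz:
    - [-0.005,-0.002,0]
    - [-0.01,-0.0055,0]
    - [-0.015,-0.0095,0]
    - [-0.0195,-0.0135,0]
    - [-0.024,-0.018,0]
    - [-0.028,-0.0225,0]
    - [-0.032,-0.0275,0]
    - [-0.0355,-0.0325,0]
    - [-0.0385,-0.0375,0]
    - [-0.041,-0.042,0]
    - [-0.042,-0.044,0]
    - [-0.042,-0.044,0]
  spin: [0,0,0,0,0,0,0,0,0,0,0,0]
  fingers: [255,255,255,255,255,255,255,255,255,255,255,255]

```text
time: 10.22
ee_pos: [0.4203, -0.4146, 0.1024]
ee_rot: [[0.986, -0.169, -0.016], [-0.169, -0.986, 0.006], [-0.017, -0.003, -1.0]]
contact_force: [-0.3, -0.0, -0.3]
gripper_width: 0.0006
```

```bash
python3 - <<'E'
from cell import r,eyes,job
from h import *
import cv2
s=r.sense(); p=s["ee_pos"]; print(s["time"],p,s["contact_force"],W2L(*p[:2]))
a=eyes.capture("side")["color"][150:270,190:340]
cv2.imwrite("pics/p9.png",cv2.resize(a,None,fx=5,fy=5,interpolation=cv2.INTER_CUBIC))
E
```

```text
10.225 [ 0.42027923 -0.4145753   0.10240903] [-0.33527063 -0.03141758 -0.3275351 ] [-0.19433934 -0.11451985]
```

View pics/p9.png

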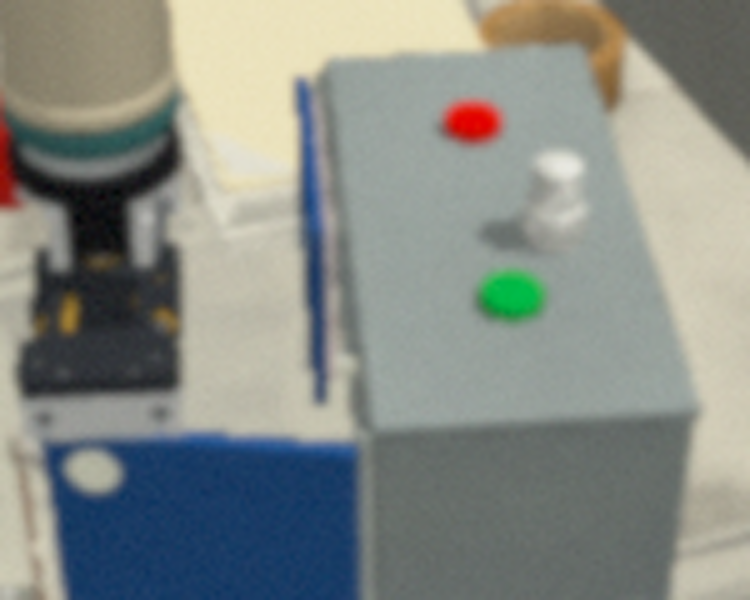

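Emit:
arm_command:
  xyz:
    - [0.002,0.01,0]
    - [0.004,0.022,0]
    - [0.005,0.03,0]
    - [0.005,0.03,0.04]
    - [0.005,0.03,0.08]
    - [0.005,0.03,0.13]
    - [0.005,0.03,0.15]
    - [-0.04,0.03,0.17]
    - [-0.08,0.03,0.17]
    - [-0.11,0.03,0.17]
    - [-0.11,0.03,0.17]
    - [-0.11,0.03,0.17]
  spin: [0,0,0,0,0,0,0,0,0,0,0,0]
  fingers: [255,255,255,255,255,255,255,255,255,255,255,255]

```text
time: 11.78
ee_pos: [0.3117, -0.3841, 0.2726]
ee_rot: [[0.986, -0.167, -0.015], [-0.167, -0.986, 0.006], [-0.016, -0.003, -1.0]]
contact_force: [-0.2, 0.7, -0.5]
gripper_width: 0.0004
```

```bash
python3 - <<'E'
from cell import r,eyes,job
from h import *
import cv2
s=r.sense(); print(s["time"],s["ee_pos"],s["contact_force"],W2L(*s["ee_pos"][:2]))
a=eyes.capture("side")["color"][130:290,170:370];b=eyes.capture("top")["color"][90:290,130:380]
cv2.imwrite("pics/pf.png",np.hstack([cv2.resize(i,None,fx=350/i.shape[0],fy=350/i.shape[0],interpolation=cv2.INTER_CUBIC)[:,:440 if k else 350] for k,i in enumerate((a,b))]))
E
```

```text
11.775 [ 0.31166244 -0.38407784  0.27255503] [-0.20568424  0.69986862 -0.54265121] [-0.30647669 -0.1021538 ]
```

View pics/pf.png

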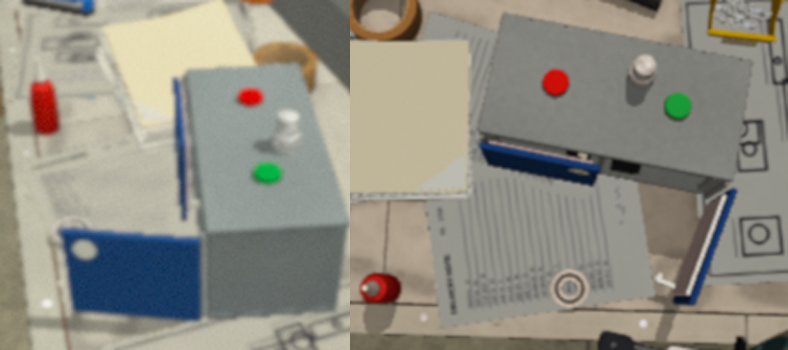

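```bash
python3 - <<'E'
from cell import r,eyes,job
from ang import *
import cv2
print(ang((170+62/2.1875,130+230/2.1875)))
t=eyes.capture("top")["color"]; o=cv2.imread("pics/top0.png")
for n,(x,y) in dict(bottle=(147,255),bearing=(255,254),coupling=(297,130),leftdoor=(235,180)).items():
    tm=o[y-16:y+16,x-16:x+16]; m=cv2.matchTemplate(t[y-26:y+26,x-26:x+26],tm,cv2.TM_CCOEFF_NORMED); _,v,_,l=cv2.minMaxLoc(m); print(n,v,l[0]-10,l[1]-10)
print(r.sense()["time"]); job.hand_in()
E
```

```text
(array([-0.22855582, -0.13374736]), np.float64(0.14868046357750422), np.float64(1.4477216509873534))
bottle 0.9998247027397156 0 0
bearing 0.9992146492004395 0 0
coupling 0.99957674741745 0 0
leftdoor 0.9998418688774109 0 0
11.925
the job is handed in; nothing more can be done
```

I opened the right door, the one below the green magnet, and handed the job in at 11.9 s; no verdict was reported.

- **Press and release:** I pressed the white spot with the shut fingers until the door reached its stop. The wrist force read about 11 N there, well above the stated 3 to 5 N but far below the 120 N limit. After I withdrew the finger, the spring stood the door ajar at about 0.55 rad with nothing touching it.
- **Push open:** I lowered the fingers behind the door and pushed the inner lining round, then backed off and lifted clear.
- **Last checks:**
  - The side picture puts the door at about 1.45 rad; I did not measure its speed.
  - Matching the top picture against the first one shows zero pixel shift for the bottle, the bearing, the coupling and the shut left door.
  - The fingers were clear of everything, with the force reading below 1 N.
- **Disagreement:** heights from the two cameras came out about 5 mm lower than the text says. I used the text's bench heights, and it caused no trouble.

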